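Rake the tablets out from under the cup rack

ROBOT

A 6-joint arm with a two-finger parallel gripper is mounted at the origin on the work surface. World frame = base frame: x ahead of the robot, y to its left, z up, the work surface at z = 0. Lengths are in m, angles in rad, forces in N, time in s.
With the tool pointing down it reaches from about 0.35 to 0.975 m from the base axis. Payload 4.9 kg.
Tool frame: the origin (TCP) lies at the very end of the fingers, on their centre line; the grasp point (between the pads) lies 19 mm behind it; z points along the fingers, y is the line along which they close (so a half turn about z gives the same grasp; the last joint's range is limited). The gripper opens to 85 mm and grips with 20 to 120 N. Pads are 22 mm wide; open, the fingers measure 114 mm over their backs; the gripper's body (76 mm by 85 mm) begins 54 mm behind the grasp point. The pads swing forward as they close: fully open they stand 13 mm farther back than shut.
Start: joints at [-1.349, 0.053, 1.613, -0, 1.476, -0.119], TCP at [0.209, -0.589, 0.231] pointing down, gripper open.
Joint ranges: [-3.01, 3.01], [-1.01, 2.22], [0.06, 2.58], [-1.02, 4.17], [0.09, 2.62], [-3.14, 3.14]. Speed limits (rad/s): [2.57, 2.57, 3.14, 3.14, 3.14, 3.14].

INTERFACE

Orientations are given as a rotation vector (axis times angle).
In Python, from station import get_obs, get_image, get_calibration, finish_job gives the robot as it stands.
- The arm moves only by the tool servo_tool, never from a script. Its argument "increments" is a list of rows, each a list of 5 numbers: the opening, from 0 (shut) to 1 (fully open), then the shift along the tool's x, y, z in mm, then the turn about the tool's z in degrees. In form: [[jaw, tx, ty, tz, spin], ...]. A call has 1 to 12 rows; each row shifts and turns the commanded pose from where the row before left it, along the tool's axes as they then stand; what a row does not reach is not made up. A row lasts 1/8 s, in which the tool goes at most 62.5 mm and 10.7 degrees, less where a joint would pass 70% of its speed; a pose out of reach is approached as far as the arm can. A call is refused whole if a number of a shift passes 62.5 or a number of a turn 10.7, either way. A call with a gripper value outside its range is refused whole. The fingers move at their own pace and stop on an object; "force" is the grip in N (left out, the last holds). Time passes only in rows, so rows that do not move let the fingers close. It gives the time, the measured TCP pose, the force, the opening and the grip force at its end, in the units of the state.
- get_obs(): the state, without advancing time (a new reading comes with each control period).
- get_image(name): name is "scene" or "top" or "wrist"; returns the picture (384x512x3 uint8, red, green, blue); there is no depth.
- get_calibration(name): a dict with "fx", "fy", "cx", "cy" (pixels), "R" (3x3) and "t" (3): a world point X has camera coordinates R X + t; the wrist camera has in their place "mount" (4x4, takes a point from camera to tool coordinates, whose origin is the TCP and whose axes are the flange's). Camera axes: x right, y down, z forward; pixel columns grow to the right and rows downward; lengths in m; the calibration is good to about 2 mm. A picture is of the moment at which its call begins: read the wrist's pose just before it. get_calibration takes no time and is no camera call.
- finish_job(): hands the job in; it is judged then, once.
The state is a dict: "t": time; "q": joint angles; "dq": joint speeds; "effort": joint torques, N m; "tool_pos": TCP position; "tool_rot": TCP orientation; "contact_force": force on the tool from outside, world axes, zero at the start; "wrist_torque": the same for the moment, N m; "opening": finger opening in m; "grip_force": force on a finger pad.
Only numpy, scipy, OpenCV 4.12 (cv2) and the standard library are available. Lean on these libraries where they do the work, as an engineer would, in place of code of your own. Each camera call takes 0.05 s, during which the arm holds its last target. There are 200 camera calls.

TASK

Take the orange scraper out of its holder, lean it in under the wire rack and rake all five yellow tablets off the steel tray into the blue trough along the tray's front edge, then stand the scraper back in its holder. Move the tablets with the scraper only, never with the gripper; work gently, without pressing hard on the tray or knocking the rack, and leave the jar, the cups and everything else where they stand.

Things in the scene. Friction and masses are not known exactly. Their poses are not given: they have to be found in the camera images.
- tray: Fixed steel tray with a blue trough along its front. Origin on the table; x points away from the trough (and roughly from the robot), y left along the tray, z up; yaw within 0.2 rad. Flat deck: top at z = 80 mm, x = -30 mm (open front edge, no lip) to +175 mm, y = -180 to +180 mm; rims 15 mm higher at both sides and the back. The wire rack stands over it.
- trough (a point): Centre of the trough's floor, 67 mm in front of the tray's origin, 36 mm above the table; axes as the tray. Inside, the trough is 74 mm (x) by 360 mm (y); its blue walls are 6 mm thick and reach 70 mm above the table; the deck's edge is its rear wall.
- rack: Fixed wire rack over the tray; same origin and axes as the tray. Open grid of 6 mm wires, gaps of 28 mm, from x = 0 (front wire) to +170 mm, y = -205 to +205 mm; underside 265 mm, top 271 mm above the table (185 mm free above the deck). Legs only at its corners: open in front.
- rack_front (a point): Middle of the rack's front wire (wire axis, 268 mm above the table); axes as the tray. The tablets lie too far behind it for an upright scraper: lean scraper and hand, top towards the robot, about 24 to 40 degrees from vertical, to bring the blade over and behind them.
- scraper: Loose scraper, 160 g, 265 mm long, upright in its holder. Origin: centre of the blade's bottom edge; own z runs up along the handle. Blade (orange): 10 mm thick (x), 100 mm wide (y), z = 0 to 35 mm. Steel shank 12 mm (x) by 20 mm (y) up to z = 195 mm; black grip 16 mm (x) by 22 mm (y) from z = 195 to 265 mm.
- scraper_grip (a point): Middle of the scraper's black grip, 230 mm above the blade's bottom edge, on the handle's axis; axes as the scraper. Grip across its 22 mm (y), fingers pointing down along the handle; raking or pressing can turn and shift it some degrees and mm in the fingers. Alike front and back.
- scraper_edge (a point): Centre of the scraper blade's bottom edge (its origin); when the scraper leans, one long corner of the blade lies up to 3.5 mm lower.
- holder: Fixed grey plastic slot holder for the scraper, left or right of the tray. Origin: on the table under the slot's centre; own y runs along the slot. Slot inside 20 mm (x) by 112 mm (y), floor at z = 5 mm, rim at z = 45 mm; foot plate 75 by 150 mm. The scraper stands in it blade down, its width along the slot.
- tablet0: Yellow disinfecting tablet, a disc of 30 mm diameter and 12 mm height, about 15 g, lying loose on the tray's deck under the rack, 34 to 46 mm behind the rack's front wire. Origin: centre of its underside.
- tablet1: Yellow disinfecting tablet, a disc of 30 mm diameter and 12 mm height, about 15 g, lying loose on the tray's deck under the rack, 34 to 46 mm behind the rack's front wire. Origin: centre of its underside.
- tablet2: Yellow disinfecting tablet, a disc of 30 mm diameter and 12 mm height, about 15 g, lying loose on the tray's deck under the rack, 34 to 46 mm behind the rack's front wire. Origin: centre of its underside.
- tablet3: Yellow disinfecting tablet, a disc of 30 mm diameter and 12 mm height, about 15 g, lying loose on the tray's deck under the rack, 34 to 46 mm behind the rack's front wire. Origin: centre of its underside.
- tablet4: Yellow disinfecting tablet, a disc of 30 mm diameter and 12 mm height, about 15 g, lying loose on the tray's deck under the rack, 34 to 46 mm behind the rack's front wire. Origin: centre of its underside.
- jar: Amber jar with cap, 36 mm across, 65 mm tall, standing on the tray's deck behind the tablets; leave alone. Origin: centre of its underside.
- cup0: White cup, 66 mm across, 75 mm tall, standing on the rack; leave alone. Origin: centre of its underside.
- cup1: Blue cup, 66 mm across, 75 mm tall, standing on the rack; leave alone. Origin: centre of its underside.
- mouse: Black computer mouse, 60 mm across, 34 mm tall, on the table; leave alone. Origin: centre of its underside.
- bottle: White bottle with blue cap, 56 mm across, 110 mm tall, on the table; leave alone. Origin: centre of its underside.
- mug: White mug, 80 mm across, 90 mm tall, on the table; leave alone. Origin: centre of its underside.
- stapler: Red stapler, 130 x 34 x 45 mm, on the table; leave alone. Origin: centre of its underside.

How it is judged:
On the way, in this order (a step that is already met when the one before it is completed fails the run):
1. the scraper is lifted out of its holder (z of scraper_edge in the frame of holder above 0.06 m), for 0.1 s.
2. the scraper, leaning at least 17 degrees, has its edge on or close over the tray's deck under the rack (30 mm or more behind the rack's front wire) (x of scraper_edge in the frame of tray above 0.03 m and z of scraper_edge in the frame of tray between 0.07 and 0.11 m and angle between scraper's own z axis and vertical above 0.3 rad), for 0.1 s.
3. all five tablets lie in the trough (x of tablet0 in the frame of tray between -0.106 and -0.024 m and y of tablet0 in the frame of tray between -0.183 and 0.183 m and z of each of tablet0, tablet1, tablet2, tablet3, tablet4 in the frame of tray below 0.073 m and x of tablet1 in the frame of tray between -0.106 and -0.024 m and y of tablet1 in the frame of tray between -0.183 and 0.183 m and x of tablet2 in the frame of tray between -0.106 and -0.024 m and y of tablet2 in the frame of tray between -0.183 and 0.183 m and x of tablet3 in the frame of tray between -0.106 and -0.024 m and y of tablet3 in the frame of tray between -0.183 and 0.183 m and x of tablet4 in the frame of tray between -0.106 and -0.024 m and y of tablet4 in the frame of tray between -0.183 and 0.183 m), for 0.2 s.
At the end, for the whole second after the job is handed in: All five tablets lie at rest in the trough (their origins between its walls, below 73 mm above the table); the scraper stands released and at rest in its holder: blade down, within 20 mm of the slot's centre and 10 mm of its floor, leaning less than 0.3 rad (all of step 3 and linear speed of each of tablet0, tablet1, tablet2, tablet3, tablet4, scraper below 0.02 m/s and horizontal distance between scraper_edge and holder below 0.02 m and z of scraper_edge in the frame of holder below 0.015 m and angle between scraper's own z axis and vertical below 0.3 rad); the robot touches nothing.
It fails at once if a tablet is touched by the gripper or the arm (over 0.5 N) (contact force between any of the fingers, the arm and tablet0 above 0.5 N or contact force between any of the fingers, the arm and tablet1 above 0.5 N or contact force between any of the fingers, the arm and tablet2 above 0.5 N or contact force between any of the fingers, the arm and tablet3 above 0.5 N or contact force between any of the fingers, the arm and tablet4 above 0.5 N).
It fails at once if the scraper or the robot presses on the tray with more than 40 N (contact force between any of scraper, the fingers, the arm and tray above 40 N).
It fails at once if the rack is knocked: pushed with more than 8 N by the scraper or the robot (contact force between any of scraper, the fingers, the arm and rack above 8 N).
It fails at once if the jar, a cup, the mouse, the bottle, the mug or the stapler is moved more than 15 mm (distance of any of jar, cup0, cup1, mouse, bottle, mug, stapler from where it was at the start of the episode above 0.015 m).
It also fails if it takes over 72 s, if anything falls off the work surface, if the arm or the gripper's body presses on something with over 40 N, if the wrist force passes 120 N, or if a joint passes its speed limit or range.

## Working session

There is one attempt and no reset: what is moved stays moved. The work goes in short steps, Python scripts to look and compute and a tool call to move; the robot and the scene stay as the last step left them, time stands still between calls to the robot, and variables do not carry over. Pictures are saved under pics/ and viewed, at most 10 in all, crops included, and the job is handed in when it is done.

Besides the shell and the picture viewer there is one more tool, called after "Request:" by a JSON object that holds its "name" and its "arguments", one argument or row to a line. servo_tool: Moves the arm, as the interface text tells. Its arguments: {"type":"object","properties":{"increments":{"type":"array"},"force":{"type":"number"}},"required":["increments"]}

```bash
mkdir -p pics
cat > h.py <<'E'
import numpy as np, cv2
from scipy.spatial.transform import Rotation as Ro
from station import get_obs,get_image,get_calibration
def cam(n,T=None):
    c=get_calibration(n); K=np.array([[c['fx'],0,c['cx']],[0,c['fy'],c['cy']],[0,0,1.]])
    if 'R' in c: R,t=np.array(c['R']),np.array(c['t'])
    else:
        M=T@np.array(c['mount']); R=M[:3,:3].T; t=-R@M[:3,3]
    return K,R,t
def tool(o):
    T=np.eye(4);T[:3,:3]=Ro.from_rotvec(o['tool_rot']).as_matrix();T[:3,3]=o['tool_pos'];return T
def ray(C,uv,z):
    K,R,t=C; d=R.T@np.linalg.inv(K)@np.array([uv[0],uv[1],1.]); o=-R.T@t
    return o+d*(z-o[2])/d[2]
def proj(C,X):
    K,R,t=C; p=K@(R@np.asarray(X,float)+t); return p[:2]/p[2]
def save(im,n): cv2.imwrite('pics/'+n,cv2.cvtColor(im,cv2.COLOR_RGB2BGR))
def tri(Ca,ua,Cb,ub):
    A=[]
    for (K,R,t),u in((Ca,ua),(Cb,ub)):
        P=K@np.c_[R,t]; A+=[u[0]*P[2]-P[0],u[1]*P[2]-P[1]]
    v=np.linalg.svd(np.array(A))[2][-1]; return v[:3]/v[3]
E
python3 - <<'E'
from h import *
o=get_obs(); print(o)
for n in('scene','top'):
    im=get_image(n); save(im,n+'0.png'); np.save('pics/'+n+'0.npy',im); C=cam(n); print(n,-C[1].T@C[2],C[1][2])
print(Ro.from_rotvec(o['tool_rot']).as_matrix().round(2))
print(get_calibration('wrist'))
E
```

```text
{'t': 0.0, 'q': array([-1.34900472e+00,  5.33871877e-02,  1.61426620e+00, -1.16371122e-05,
        1.47595735e+00, -1.18982254e-01]), 'dq': array([-0.00051225,  0.00106992, -0.00074207, -0.00039434, -0.00176776,
       -0.00081744]), 'effort': array([-9.83018595e-05, -3.93685305e+01, -3.70175064e+01, -2.67495977e-05,
        7.05239800e-03,  3.13711084e-06]), 'tool_pos': array([ 0.20876022, -0.5884681 ,  0.23006079]), 'tool_rot': array([-3.09411403e+00, -5.32360115e-01,  1.80936572e-04]), 'contact_force': array([0.38022873, 0.04894166, 0.25136885]), 'wrist_torque': array([ 0.03564293, -0.03105815, -0.02951563]), 'grip_force': 0.0, 'opening': 0.08534688535161185}
scene [ 1.38108001 -0.27108759  0.94213777] [-0.70520406  0.23165535 -0.67009181]
top [ 0.36182251 -0.01907406  1.60461239] [ 0.14125272  0.0089855  -0.98993279]
[[ 0.94  0.33 -0.  ]
 [ 0.33 -0.94  0.  ]
 [ 0.   -0.   -1.  ]]
{'fx': 275.90674582668925, 'fy': 275.90674582668925, 'cx': 250.78612394881117, 'cy': 191.88224220231584, 'mount': array([[-1.30176079e-03, -9.44618078e-01, -3.28169151e-01,
         8.49213902e-02],
       [ 9.99998775e-01, -1.51477649e-03,  3.93474121e-04,
        -9.64001117e-05],
       [-8.68785684e-04, -3.28168237e-01,  9.44618893e-01,
        -1.42851431e-01],
       [ 0.00000000e+00,  0.00000000e+00,  0.00000000e+00,
         1.00000000e+00]])}
```

View pics/scene0.png

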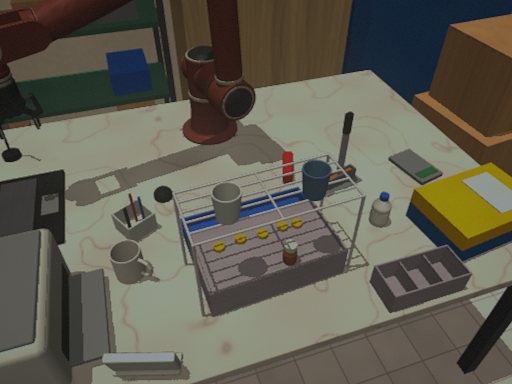

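View pics/top0.png

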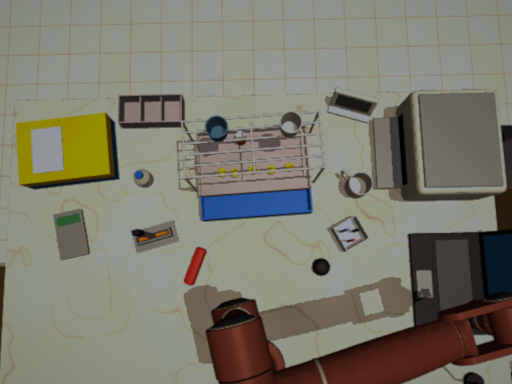

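Run:
```python
from h import *
top=np.load('pics/top0.npy'); sc=np.load('pics/scene0.npy'); Ct,Cs=cam('top'),cam('scene')
hs=cv2.cvtColor(top,cv2.COLOR_RGB2HSV); hs2=cv2.cvtColor(sc,cv2.COLOR_RGB2HSV)
b=cv2.inRange(hs,(105,150,60),(125,255,255)); n,l,s,c=cv2.connectedComponentsWithStats(b)
i=1+np.argmax(s[1:,4]); P=np.argwhere(l==i)[:,::-1].astype(np.float32)
r=cv2.minAreaRect(P); print('blue',r,cv2.boxPoints(r)); 
for p in cv2.boxPoints(r): print(ray(Ct,p,.07).round(4))
for H,C,nm,box in((hs,Ct,'top',(215,155,300,185)),(hs2,Cs,'scene',(205,205,310,260))):
    m=cv2.inRange(H,(20,150,70),(35,255,255)); n,l,s,c=cv2.connectedComponentsWithStats(m)
    for k in range(1,n):
        if box[0]<c[k][0]<box[2] and box[1]<c[k][1]<box[3] and s[k,4]>2: print(nm,c[k].round(1),s[k,4],ray(C,c[k],.088).round(4))
    m=cv2.inRange(H,(5,150,90),(18,255,255)); n,l,s,c=cv2.connectedComponentsWithStats(m)
    for k in range(1,n):
        if s[k,4]>5: print(nm,'orange',c[k].round(1),s[k],ray(C,c[k],.05).round(4))
a=cv2.resize(top[190:290,110:230],None,fx=4,fy=4,interpolation=2); d=cv2.resize(sc[100:220,270:410],None,fx=3,fy=3,interpolation=2)
o=np.zeros((400,920,3),np.uint8); o[:,:480]=a; o[:360,490:910]=d; save(cv2.resize(o,(800,348)),'crop1.png')
```

```text
blue ((255.87242126464844, 204.46897888183594), (24.000146865844727, 110.11832427978516), 85.2363510131836) [[200.0069  197.08278]
 [309.74484 187.93794]
 [311.73795 211.85518]
 [202.      221.00002]]
[0.5713 0.1662 0.07  ]
[ 0.5945 -0.2017  0.07  ]
[ 0.514  -0.2054  0.07  ]
[0.4909 0.1599 0.07  ]
top [288.6 165.3] 35 [ 0.6697 -0.1321  0.088 ]
top [250.4 168.2] 20 [ 0.6627 -0.0047  0.088 ]
top [270.6 167.7] 25 [ 0.6628 -0.072   0.088 ]
top [221.5 170.4] 33 [0.6572 0.0918 0.088 ]
top [233.8 170.2] 20 [0.6569 0.0508 0.088 ]
top [271.  172.5] 8 [ 0.6465 -0.0728  0.088 ]
top [234.3 175.5] 11 [0.6391 0.0496 0.088 ]
top orange [161.1 233.4] [155 231  13   6  49] [0.4538 0.2998 0.05  ]
top orange [142.6 238.7] [138 237  11   5  36] [0.4372 0.3618 0.05  ]
top orange [484.  309.5] [457 300  55  20 315] [ 0.1856 -0.7556  0.05  ]
top orange [509.7 313.8] [507 308   5  15  44] [ 0.1704 -0.8375  0.05  ]
top orange [467.9 325.3] [467 323   3   5   7] [ 0.1366 -0.6991  0.05  ]
top orange [240.4 350.9] [226 326  27  53 829] [0.069  0.0396 0.05  ]
top orange [464.9 338.4] [463 336   4   6  17] [ 0.0956 -0.686   0.05  ]
top orange [276.7 356.3] [269 343  15  26 163] [ 0.0504 -0.0771  0.05  ]
top orange [480.4 358. ] [472 352  24  12  82] [ 0.0341 -0.7305  0.05  ]
top orange [249.  381.7] [241 379  15   5  47] [-0.0264  0.0136  0.05  ]
scene [296.4 223. ] 76 [0.6523 0.091  0.088 ]
scene [282.1 225.8] 79 [0.6498 0.0498 0.088 ]
scene [262.2 233.5] 83 [ 0.659  -0.0109  0.088 ]
scene [239.9 238.5] 86 [ 0.6573 -0.0729  0.088 ]
scene [218.6 246.5] 89 [ 0.6661 -0.1337  0.088 ]
scene orange [347.6 168.9] [345 167   6   4  15] [0.4464 0.3614 0.05  ]
scene orange [333.2 175.6] [330 174   8   5  19] [0.4624 0.301  0.05  ]
```

View pics/crop1.png

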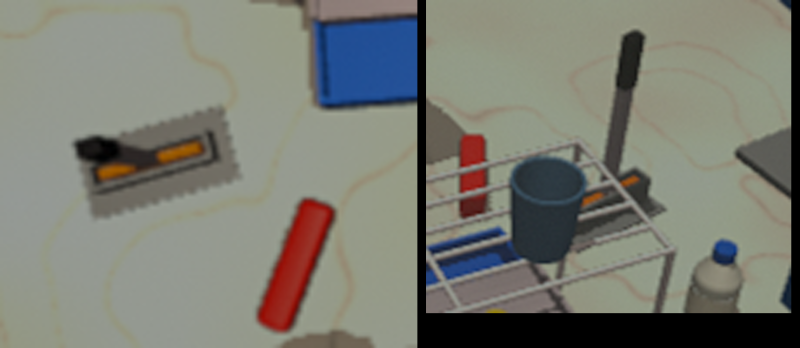

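Request:
{"name": "servo_tool", "arguments": {
  "increments": [
    [1, 0, 0, -60, 0],
    [1, 0, 0, -60, 0],
    [1, 44, -36, -60, 0],
    [1, 44, -36, 0, 0],
    [1, 44, -36, 0, 0],
    [1, 44, -36, 0, 0],
    [1, 44, -36, 0, 0],
    [1, 44, -36, 0, 0],
    [1, 44, -36, 0, 0],
    [1, 44, -36, 0, 0],
    [1, 44, -36, 0, 0],
    [1, 44, -36, 0, 0]
  ],
  "force": 30
}}

```text
t: 1.6
tool_pos: [0.4966, -0.1127, 0.3962]
tool_rot: [-3.096, -0.533, 0.001]
contact_force: [1.1, -1.2, -0.2]
opening: 0.0852
grip_force: 0.0
```

Request:
{"name": "servo_tool", "arguments": {
  "increments": [
    [1, 4, -55, 0, 0.6],
    [1, 4, -55, 0, 0.6],
    [1, 4, -55, 0, 0.6],
    [1, 4, -55, 0, 0.6],
    [1, 4, -55, 0, 0.6],
    [1, 4, -55, 0, 0.6],
    [1, 4, -55, 0, 0.6],
    [1, 4, -55, 0, 0.6],
    [1, 0, 0, 0, 0],
    [1, 0, 0, 0, 0]
  ]
}}

```text
t: 2.85
tool_pos: [0.3948, 0.3145, 0.3962]
tool_rot: [3.115, 0.403, -0.001]
contact_force: [-0.1, -1.1, -0.4]
opening: 0.0853
grip_force: 0.0
```

Run:
```python
from h import *
o=get_obs(); T=tool(o); im=get_image('wrist'); np.save('pics/w1.npy',im); np.save('pics/w1T.npy',T); save(im,'w1.png'); print(T.round(4))
C=cam('wrist',T)
H=cv2.cvtColor(im,cv2.COLOR_RGB2HSV)
m=cv2.inRange(H,(5,150,60),(18,255,255)); n,l,s,c=cv2.connectedComponentsWithStats(m)
for k in range(1,n):
    if s[k,4]>20: print(c[k].round(1),s[k],ray(C,c[k],.04).round(4))
```

```text
[[ 9.671e-01  2.545e-01 -7.000e-04  3.948e-01]
 [ 2.545e-01 -9.671e-01 -1.000e-03  3.145e-01]
 [-9.000e-04  7.000e-04 -1.000e+00  3.962e-01]
 [ 0.000e+00  0.000e+00  0.000e+00  1.000e+00]]
[231.5 114.5] [221 112  22   6 113] [0.4388 0.3603 0.04  ]
[321.8 167.5] [317 163  11  10  28] [0.3889 0.176  0.04  ]
[299.1 336.2] [291 328  15  18  83] [-0.0087  0.0913  0.04  ]
```

View pics/w1.png

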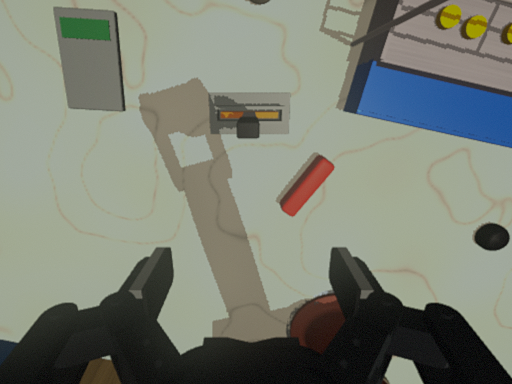

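Run:
```python
from h import *
im=np.load('pics/w1.npy');T=np.load('pics/w1T.npy');C=cam('wrist',T)
H=cv2.cvtColor(im,cv2.COLOR_RGB2HSV)
m=cv2.inRange(H,(5,130,50),(26,255,255)); m[:105]=0;m[128:]=0;m[:,:212]=0;m[:,290:]=0
P=np.argwhere(m)[:,::-1].astype(np.float32); r=cv2.minAreaRect(P); print(r)
x0,x1=P[:,0].min(),P[:,0].max(); print(x0,x1,[P[P[:,0]==x][:,1].mean() for x in(x0+1,x1-1)])
for p in ((x0,P[P[:,0]==x0+1][:,1].mean()),(x1,P[P[:,0]==x1-1][:,1].mean())): print(ray(C,p,.04).round(4))
g=cv2.inRange(H,(0,0,0),(180,255,70)); g[:105]=0;g[145:]=0;g[:,:230]=0;g[:,268:]=0
n,l,s,c=cv2.connectedComponentsWithStats(g); print(s[1:],c[1:].round(1))
for h in(.27,): print('gripTop', [ray(C,p,h).round(4) for p in((237,137),(260,137),(248.5,128))])
a=[ray(C,p,.004)[:2] for p in((209,93),(290,93),(290,134),(209,134))]; print('plate',np.round(a,4),np.mean(a,0))
save(cv2.resize(im[85:150,195:305],None,fx=6,fy=6,interpolation=0),'w1c.png')
```

```text
((249.0, 114.0), (6.0, 56.0), 90.0)
221.0 277.0 [np.float32(114.5), np.float32(114.5)]
[0.4342 0.378  0.04  ]
[0.4589 0.2835 0.04  ]
[[244 113   6   2   6]
 [253 112   1   1   1]
 [230 115  38  23 477]] [[246.5 113.5]
 [253.  112. ]
 [247.7 126.6]]
gripTop [array([0.4373, 0.3393, 0.27  ]), array([0.443 , 0.3178, 0.27  ]), array([0.4484, 0.3307, 0.27  ])]
plate [[0.4625 0.4105]
 [0.4999 0.2675]
 [0.4293 0.2454]
 [0.3901 0.3953]] [0.44547034 0.3296696 ]
```

View pics/w1c.png

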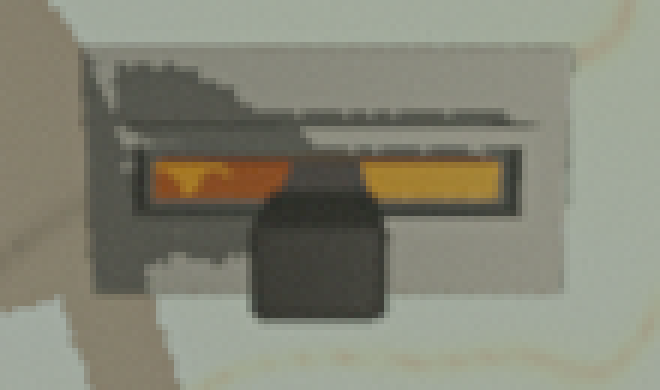

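Request:
{"name": "servo_tool", "arguments": {
  "increments": [
    [1, 27, -1.5, 0, 0],
    [1, 26.5, -1.5, 0, 0],
    [1, 0, 0, 0, 0],
    [1, 0, 0, 50, 0],
    [1, 0, 0, 50, 0],
    [1, 0, 0, 45, 0],
    [1, 0, 0, 29, 0],
    [1, 0, 0, 0, 0],
    [1, 0, 0, 0, 0]
  ]
}}

```text
t: 4.03
tool_pos: [0.4465, 0.3311, 0.2247]
tool_rot: [-3.115, -0.401, -0.004]
contact_force: [-0.1, 0.0, 0.6]
opening: 0.0852
grip_force: 0.0
```

Run:
```python
from h import *
o=get_obs(); print(o['tool_pos'],o['contact_force'])
a=get_image('wrist'); b=get_image('scene')[90:220,280:420]
z=np.zeros((400,800,3),np.uint8); z[:300,:400]=cv2.resize(a,(400,300)); z[:371,400:]=cv2.resize(b,(400,371)); save(z,'g1.png')
```

```text
[0.44650504 0.33109299 0.22470997] [-0.07845104  0.00656828  0.55596857]
```

View pics/g1.png

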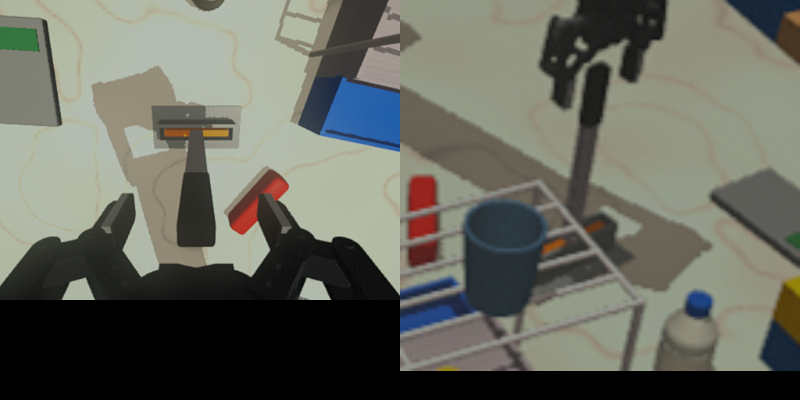

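Request:
{"name": "servo_tool", "arguments": {
  "increments": [
    [0.0, 0, 0, 0, 0],
    [0.0, 0, 0, 0, 0],
    [0.0, 0, 0, 0, 0],
    [0.0, 0, 0, 0, 0],
    [0.0, 0, 0, 0, 0],
    [0.0, 0, 0, 0, 0],
    [0.0, 0, 0, -12, 0],
    [0.0, 0, 0, -12, 0],
    [0.0, 0, 0, 0, 0]
  ],
  "force": 25
}}

```text
t: 5.25
tool_pos: [0.4466, 0.3317, 0.2487]
tool_rot: [-3.114, -0.402, -0.005]
contact_force: [-0.9, 0.5, -2.8]
opening: 0.0212
grip_force: 27.9
```

Request:
{"name": "servo_tool", "arguments": {
  "increments": [
    [0, -6, 0, 0, 0],
    [0, -10, 0, 0, 0],
    [0, -10, 0, 0.5, 0],
    [0, -9, 0, 1, 0],
    [0, -9, 0, 1, 0],
    [0, -10, 0, 2, 0],
    [0, -10, 0, 2, 0],
    [0, -9, 0, 2.5, 0],
    [0, -9, 0, 2.5, 0],
    [0, 0, 0, 0, 0]
  ]
}}

```text
t: 6.5
tool_pos: [0.3656, 0.3102, 0.2348]
tool_rot: [3.115, 0.403, -0.002]
contact_force: [0.9, 0.9, -1.1]
opening: 0.0216
grip_force: 28.3
```

Run:
```python
from h import *
o=get_obs(); print(o['tool_pos'],o['contact_force'])
a=get_image('wrist'); np.save('pics/w2.npy',a); b=get_image('scene')[90:220,280:420]
z=np.zeros((400,800,3),np.uint8); z[:300,:400]=cv2.resize(a,(400,300)); z[:371,400:]=cv2.resize(b,(400,371)); save(z,'g2.png')
```

```text
[0.36564054 0.31015722 0.23475807] [ 0.90690201  0.884253   -1.07983655]
```

View pics/g2.png

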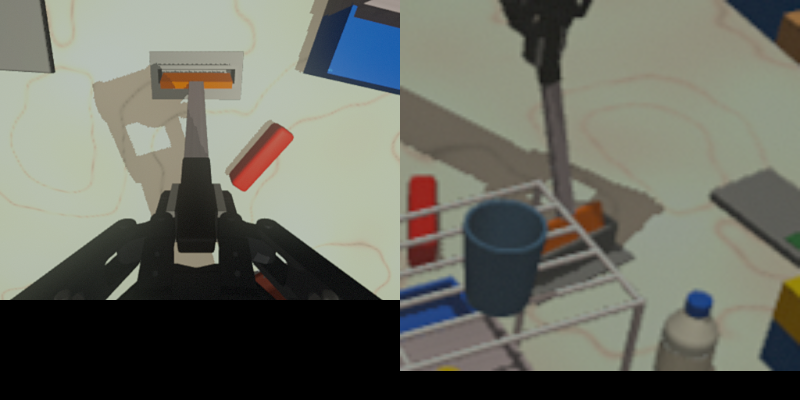

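Request:
{"name": "servo_tool", "arguments": {
  "increments": [
    [0, -9, 0, 2.5, 0],
    [0, -9, 0, 3, 0],
    [0, -9, 0, 4, 0],
    [0, -9, 0, 4.5, 0],
    [0, -7, 0, 4, 0],
    [0, -6, 0, 4, 0],
    [0, 0, 0, 0, 0]
  ]
}}

```text
t: 7.48
tool_pos: [0.3186, 0.2978, 0.213]
tool_rot: [3.116, 0.403, -0.001]
contact_force: [0.5, 0.8, -0.2]
opening: 0.0215
grip_force: 28.1
```

Request:
{"name": "servo_tool", "arguments": {
  "increments": [
    [0, 0, 0, 0, 0],
    [0, 0, 0, 0, 0],
    [0, 0, 0, 0, 0],
    [0, 0, 0, -30, 0],
    [0, 0, 0, -40, 0],
    [0, 0, 0, -40, 0],
    [0, 0, 0, -30, 0],
    [0, 0, 0, 0, 0]
  ],
  "force": 100
}}

```text
t: 8.48
tool_pos: [0.3198, 0.2984, 0.3556]
tool_rot: [-3.114, -0.402, -0.006]
contact_force: [0.3, 0.6, -2.3]
opening: 0.0206
grip_force: 98.3
```

```bash
cat > blade.py <<'E'
from h import *
def blade(nm=None):
    o=get_obs(); T=tool(o); a=get_image('wrist'); C=cam('wrist',T)
    if nm: save(a,nm)
    H=cv2.cvtColor(a,cv2.COLOR_RGB2HSV); m=cv2.inRange(H,(3,150,50),(20,255,255)); m[220:]=0
    n,l,s,c=cv2.connectedComponentsWithStats(m); k=1+np.argmax(s[1:,4])
    P=np.argwhere(l==k)[:,::-1].astype(np.float32); r=cv2.minAreaRect(P); b=cv2.boxPoints(r)
    print('t',o['t'],'pos',o['tool_pos'],'rot phi',np.degrees(np.arctan2(T[1,0],T[0,0])),'f',o['contact_force'])
    print(r,b.round(1).tolist())
    # predicted pixel of bottom rear/front edges corners in tool frame for lean th, s
    K,R,t=C
    for th in range(20,44,4):
        q=np.radians(th); g=np.array([0,0,-.019]); u=np.array([-np.sin(q),0,-np.cos(q)]); nn=np.array([np.cos(q),0,-np.sin(q)])
        X=[T[:3,:3]@(g-.236*u+sx*.005*nn+hh*u+sy*np.array([0,.05,0]))+T[:3,3] for sx in(1,-1) for sy in(-1,1) for hh in (0,.035)]
        pr=np.array([proj(C,x) for x in X]); print(th,'col',pr[:,0].min().round(0),pr[:,0].max().round(0),'row',pr[:,1].min().round(1),pr[:,1].max().round(1))
    return l==k,T,C
if __name__=='__main__':
    m,T,C=blade('lean.png'); ys,xs=np.nonzero(m); print(xs.min(),xs.max(),ys.min(),ys.max())
E
python3 blade.py
```

```text
t 8.475 pos [0.31978868 0.2983847  0.35561057] rot phi 14.725200914486146 f [ 0.34074681  0.61789848 -2.27552645]
((250.5, 55.49999237060547), (102.99998474121094, 24.999996185302734), -0.0) [[199.0, 68.0], [199.0, 43.0], [302.0, 43.0], [302.0, 68.0]]
20 col 204.0 297.0 row 95.5 116.2
24 col 203.0 299.0 row 81.4 103.8
28 col 201.0 300.0 row 66.7 91.0
32 col 199.0 302.0 row 51.1 77.7
36 col 197.0 305.0 row 34.7 63.8
40 col 194.0 307.0 row 17.1 49.3
199 302 43 68
```

View pics/lean.png

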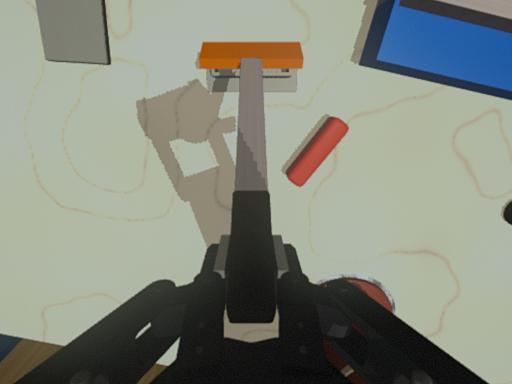

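Request:
{"name": "servo_tool", "arguments": {
  "increments": [
    [0, 0, 0, 0, 5.6],
    [0, 0, 0, 0, 5.5],
    [0, 9.7, 41, 0, 0],
    [0, 9.7, 41, 0, 0],
    [0, 9.7, 41, 0, 0],
    [0, 9.7, 41, 0, 0],
    [0, 9.7, 41, 0, 0],
    [0, 9.7, 41, 0, 0],
    [0, 0, 0, 0, 0],
    [0, 0, 0, 0, 0]
  ]
}}

```text
t: 9.78
tool_pos: [0.3922, 0.0563, 0.3512]
tool_rot: [-3.139, -0.099, 0.005]
contact_force: [0.1, -0.2, -2.0]
opening: 0.0207
grip_force: 98.9
```

```bash
cat > tab.py <<'E'
from h import *
O=np.array([.6125,-.016]);Y=.063;A=np.array([[np.cos(Y),np.sin(Y)],[-np.sin(Y),np.cos(Y)]])
def tr(X): return (A@(np.asarray(X)[:2]-O)).round(4)
def look(nm,z=.086,cn='wrist'):
    o=get_obs(); T=tool(o); a=get_image(cn); C=cam(cn,T); save(a,nm); np.save('pics/'+nm[:-3]+'npy',a)
    print('t',o['t'],'tcp tray',tr(o['tool_pos']),o['tool_pos'][2],'phi',np.arctan2(T[1,0],T[0,0]).round(4),'f',o['contact_force'].round(1))
    H=cv2.cvtColor(a,cv2.COLOR_RGB2HSV); m=cv2.inRange(H,(22,150,70),(35,255,255)); m=cv2.morphologyEx(m,cv2.MORPH_CLOSE,np.ones((5,5)))
    n,l,s,c=cv2.connectedComponentsWithStats(m)
    for k in range(1,n):
        if s[k,4]>25: print('yel',c[k].round(1),s[k,:5],tr(ray(C,c[k],z)),'in trough:',tr(ray(C,c[k],.045)))
    return a,T,C
if __name__=='__main__':
    import sys
    a,T,C=look(sys.argv[1])
E
python3 tab.py t1.png
```

```text
t 9.775 tcp tray [-0.2153  0.0861] 0.3512162505168515 phi 0.063 f [ 0.1 -0.2 -2. ]
```

View pics/t1.png

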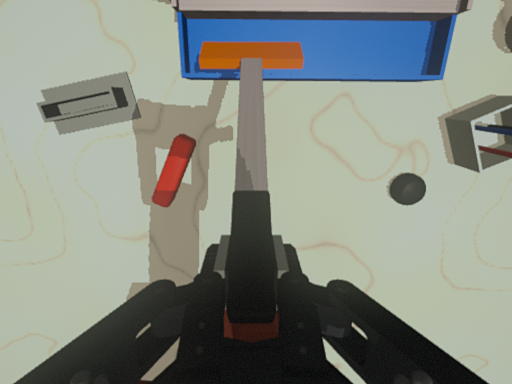

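Run:
```python
from tab import *
a=np.load('pics/t1.npy'); T=tool(get_obs()); C=cam('wrist',T)
H=cv2.cvtColor(a,cv2.COLOR_RGB2HSV); m=cv2.inRange(H,(105,120,20),(125,255,255))
for c in (190,210,320,360,400,430):
    r=np.nonzero(m[:110,c])[0]; print(c,r.min(),r.max(),'front',tr(ray(C,(c,r.max()+.5),.07)),'rear',tr(ray(C,(c,r.min()-.5),.08)), a[r.min()-3:r.min()+2,c].tolist())
for r in (30,50,70):
    q=np.nonzero(m[r])[0]; print('row',r,q.min(),q.max(),tr(ray(C,(q.min()-.5,r),.07)),tr(ray(C,(q.max()+.5,r),.07)))
Ct,Cs=cam('top'),cam('scene')
P=[((221.5,170.4),(296.4,223)),((234,172),(282.1,225.8)),((250.4,169.5),(262.2,233.5)),((270.8,169.5),(239.9,238.5)),((288.6,165.3),(218.6,246.5))]
for u,v in P: X=tri(Ct,u,Cs,v); print('tab',X.round(4),tr(X),tr(ray(Cs,v,.086)))
sc=np.load('pics/scene0.npy'); H=cv2.cvtColor(sc,cv2.COLOR_RGB2HSV)
m=cv2.inRange(H,(3,120,40),(18,255,160)); n,l,s,c=cv2.connectedComponentsWithStats(m)
for k in range(1,n):
    if 250<c[k][0]<330 and 220<c[k][1]<290: print('jar',c[k],s[k],tr(ray(Cs,(c[k][0],s[k,1]+s[k,3]),.08)),tr(ray(Cs,c[k],.105)))
print('jar top',tr(ray(Ct,(240,137),.12)))
```

```text
190 19 78 front [-0.1073  0.1731] rear [-0.0354  0.1657] [[58, 53, 49], [57, 50, 46], [56, 61, 85], [43, 94, 161], [37, 105, 182]]
210 19 78 front [-0.1073  0.1446] rear [-0.0354  0.1397] [[57, 51, 48], [58, 51, 46], [55, 63, 85], [47, 97, 165], [43, 111, 185]]
320 20 79 front [-0.1087 -0.0122] rear [-0.0366 -0.0039] [[64, 60, 61], [64, 56, 61], [65, 70, 94], [62, 105, 169], [62, 120, 188]]
360 20 79 front [-0.1087 -0.0693] rear [-0.0366 -0.0561] [[64, 61, 68], [65, 59, 63], [68, 64, 72], [64, 91, 141], [60, 110, 178]]
400 21 80 front [-0.11   -0.1266] rear [-0.0377 -0.1086] [[64, 61, 63], [62, 59, 63], [62, 76, 112], [58, 103, 168], [53, 110, 182]]
430 21 79 front [-0.1087 -0.1691] rear [-0.0377 -0.1478] [[64, 61, 61], [65, 63, 60], [63, 60, 64], [51, 73, 125], [39, 80, 143]]
row 30 179 452 [-0.0466  0.1842] [-0.0467 -0.1863]
row 50 180 448 [-0.0709  0.1849] [-0.071  -0.1866]
row 70 181 444 [-0.0962  0.1857] [-0.0963 -0.1869]
tab [0.656  0.0906 0.092 ] [0.0501 0.1037] [0.0448 0.1052]
tab [0.6505 0.05   0.0888] [0.0421 0.0635] [0.0396 0.0643]
tab [ 0.6578 -0.007   0.0856] [0.0458 0.0061] [0.0452 0.0028]
tab [ 0.6567 -0.0726  0.0873] [ 0.0406 -0.0592] [ 0.0394 -0.059 ]
tab [ 0.6688 -0.1329  0.0908] [ 0.0488 -0.1202] [ 0.0445 -0.1203]
jar [289.22142857 257.95714286] [283 251  14  14 140] [0.1639 0.0272] [0.1611 0.027 ]
jar top [0.1515 0.034 ]
```

Request:
{"name": "servo_tool", "arguments": {
  "increments": [
    [0, 0, 1.6, 33, 0],
    [0, 0, 0, 32.6, 0],
    [0, 32, 0, 0, 0],
    [0, 32, 0, 0, 0],
    [0, 32, 0, 0, 0],
    [0, 32, 0, 0, 0],
    [0, 33, 0, 0, 0],
    [0, 0, 0, 0, 0],
    [0, 0, 0, 8, 0],
    [0, 0, 0, 6, 0],
    [0, 0, 0, 0, 0]
  ]
}}

```text
t: 11.2
tool_pos: [0.5525, 0.0649, 0.2725]
tool_rot: [-3.14, -0.1, 0.003]
contact_force: [1.3, -0.4, -2.9]
opening: 0.0206
grip_force: 98.9
```

Run:
```python
from tab import *
o=get_obs(); print(tr(o['tool_pos']),o['tool_pos'],o['contact_force'].round(2))
T=tool(o)
a=get_image('wrist'); b=get_image('scene')[150:300,170:360]
np.save('pics/t2.npy',a)
H=cv2.cvtColor(a,cv2.COLOR_RGB2HSV); C=cam('wrist',T)
for nm,lo,hi in(('yel',(22,150,70),(35,255,255)),('or',(3,150,50),(18,255,255))):
    m=cv2.inRange(H,lo,hi); n,l,s,c=cv2.connectedComponentsWithStats(m)
    for k in range(1,n):
        if s[k,4]>15: print(nm,c[k].round(1),s[k],tr(ray(C,c[k],.086)))
z=np.zeros((600,800,3),np.uint8); z[:384,:512]=0
z[:300,:400]=cv2.resize(a,(400,300)); z[300:,:760]=cv2.resize(b,(760,600))[:300] if 0 else 0
z[:316,400:]=cv2.resize(b,(400,316)); save(z[:320],'t2.png')
```

```text
[-0.0548  0.0845] [0.5525107  0.06487926 0.27254851] [ 1.33 -0.43 -2.9 ]
yel [326.4  71.3] [315  67  23   8 134] [0.0555 0.0015]
yel [231.1  71.1] [222  69  18   5  82] [0.0557 0.106 ]
yel [442.1  71.9] [434  68  18   8 118] [ 0.0547 -0.1257]
yel [383.2  73.6] [377  73  13   2  21] [ 0.0531 -0.0612]
yel [230.5  90.4] [221  87  18   8 106] [0.0359 0.1072]
yel [271.9  92.7] [264  88  19  12 184] [0.0334 0.0607]
yel [324.9  90.9] [315  88  21   7  92] [0.0353 0.0014]
yel [380.6  93.3] [369  89  25  11 222] [ 0.0327 -0.0615]
yel [437.2  91.6] [431  89  17   7  84] [ 0.0344 -0.1248]
or [250.6  54.7] [ 199   42  104   27 2396] [0.0719 0.0846]
or [173.1 264.2] [157 248  32  37 539] [-0.191   0.1926]
```

View pics/t2.png

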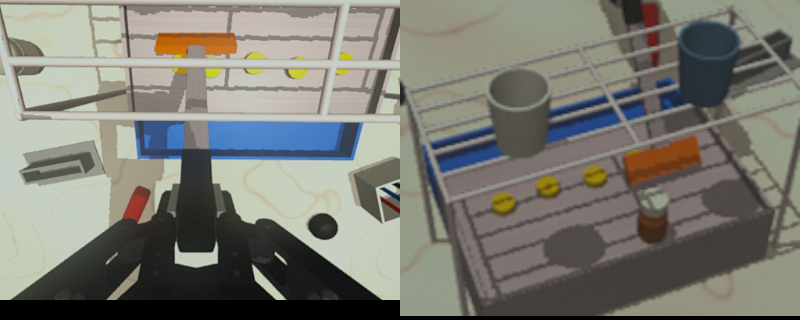

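Request:
{"name": "servo_tool", "arguments": {
  "increments": [
    [0, 0, 0, 4, 0],
    [0, 0, 0, 4, 0],
    [0, 0, 0, 0, 0],
    [0, 0, 0, 0, 0]
  ]
}}

```text
t: 11.8
tool_pos: [0.5536, 0.0647, 0.2656]
tool_rot: [-3.14, -0.099, 0.0]
contact_force: [-0.1, -0.3, -1.6]
opening: 0.0211
grip_force: 98.9
```

Request:
{"name": "servo_tool", "arguments": {
  "increments": [
    [0, -8, 0, 0, 0],
    [0, -12, 0, 0, 0],
    [0, -12, 0, 0, 0],
    [0, -12, 0, 0, 0],
    [0, -12, 0, 0, 0],
    [0, -12, 0, 0, 0],
    [0, -12, 0, 0, 0],
    [0, -12, 0, 0, 0],
    [0, -12, 0, 0, 0],
    [0, -12, 0, 0, 0],
    [0, -12, 0, 0, 0],
    [0, 0, 0, 0, 0]
  ]
}}

```text
t: 13.3
tool_pos: [0.4252, 0.0566, 0.2656]
tool_rot: [3.14, 0.099, 0.001]
contact_force: [0.2, -0.3, -2.2]
opening: 0.0209
grip_force: 99.0
```

```bash
python3 tab.py t3.png
python3 - <<'E'
from tab import *
look('s3.png',cn='scene')
E
```

```text
t 13.3 tcp tray [-0.1824  0.0842] 0.2655501206857788 phi 0.0633 f [ 0.2 -0.3 -2.2]
yel [232.6  36. ] [221  30  24  12 257] [-0.0386  0.1028] in trough: [-0.0312  0.1051]
yel [269.8  75.9] [263  70  16  14 198] [-0.0768  0.0636] in trough: [-0.0742  0.0609]
t 13.35 tcp tray [-0.1819  0.0842] 0.26562011488856013 phi 0.0632 f [ 0.3 -0.3 -1.7]
yel [465.3 202.6] [ 413  162   99   78 3759] [0.1549 0.5945] in trough: [0.1263 0.6375]
yel [262.1 233. ] [258 229  10   9  74] [0.0437 0.0033] in trough: [0.0098 0.018 ]
yel [239.9 238. ] [235 234  11   9  75] [ 0.0378 -0.0584] in trough: [ 0.0036 -0.0467]
yel [218.4 246. ] [214 242  11   9  80] [ 0.0428 -0.1202] in trough: [ 0.0089 -0.1115]
```

Request:
{"name": "servo_tool", "arguments": {
  "increments": [
    [0, 0, 0, -15, 0],
    [0, 0, 0, -15, 0],
    [0, -20, 15, 0, 0],
    [0, 0, 25, 0, 0],
    [0, 0, 25, 0, 0],
    [0, 0, 25, 0, 0],
    [0, 0, 22, 0, 0],
    [0, 0, 0, 0, 0]
  ]
}}

```text
t: 14.4
tool_pos: [0.4134, -0.0575, 0.2969]
tool_rot: [3.14, 0.096, 0.002]
contact_force: [-0.7, -0.2, -2.5]
opening: 0.0212
grip_force: 99.0
```

```bash
python3 tab.py t4.png
```

```text
t 14.4 tcp tray [-0.2013 -0.0289] 0.2969388321391795 phi 0.0609 f [-0.7 -0.2 -2.5]
yel [141.5  26.3] [130  19  24  15 315] [-0.0417  0.0932] in trough: [-0.033   0.1073]
yel [178.8  57.8] [168  46  23  24 429] [-0.0738  0.0542] in trough: [-0.0689  0.0638]
```

Request:
{"name": "servo_tool", "arguments": {
  "increments": [
    [0, 0, 0, 11, 0],
    [0, 29, 0, 0, 0],
    [0, 29, 0, 0, 0],
    [0, 29, 0, 0, 0],
    [0, 30, 0, 0, 0],
    [0, 30, 0, 0, 0],
    [0, 0, 0, 0, 0],
    [0, 0, 0, 8, 0],
    [0, 0, 0, 7, 0],
    [0, 0, 0, 6, 0],
    [0, 0, 0, 0, 0],
    [0, 0, 0, 0, 0]
  ]
}}

```text
t: 15.95
tool_pos: [0.5596, -0.0473, 0.2639]
tool_rot: [3.14, 0.099, 0.001]
contact_force: [0.5, 0.3, -1.1]
opening: 0.021
grip_force: 99.0
```

```bash
python3 tab.py t5.png
```

```text
t 15.95 tcp tray [-0.0547 -0.0279] 0.26385551843822014 phi 0.0631 f [ 0.5  0.3 -1.1]
yel [338.1  72. ] [326  67  24   9 152] [ 0.0545 -0.1214] in trough: [ 0.0576 -0.1334]
yel [222.2  71.7] [211  69  23   6 124] [0.055  0.0025] in trough: [0.0581 0.0064]
yel [222.7  91.1] [213  89  20   7  97] [0.0354 0.0027] in trough: [0.0361 0.0066]
yel [279.5  94.1] [267  90  26  11 213] [ 0.0323 -0.0595] in trough: [ 0.0326 -0.0636]
yel [336.1  92. ] [327  90  20   6  89] [ 0.0344 -0.1213] in trough: [ 0.035  -0.1333]
yel [182.6 173.6] [173 164  20  20 317] [-0.0577  0.054 ] in trough: [-0.0689  0.0645]
```

Request:
{"name": "servo_tool", "arguments": {
  "increments": [
    [0, -8, 0, 0, 0],
    [0, -12, 0, 0, 0],
    [0, -12, 0, 0, 0],
    [0, -12, 0, 0, 0],
    [0, -12, 0, 0, 0],
    [0, -12, 0, 0, 0],
    [0, -12, 0, 0, 0],
    [0, -12, 0, 0, 0],
    [0, -12, 0, 0, 0],
    [0, -12, 0, 0, 0],
    [0, -12, 0, 0, 0],
    [0, 0, 0, 0, 0]
  ]
}}

```text
t: 17.5
tool_pos: [0.4312, -0.0553, 0.2635]
tool_rot: [3.14, 0.099, 0.0]
contact_force: [0.4, 0.2, -2.3]
opening: 0.0211
grip_force: 99.0
```

Request:
{"name": "servo_tool", "arguments": {
  "increments": [
    [0, 0, 0, -15, 0],
    [0, 0, 0, -15, 0],
    [0, -20, 15, 0, 0],
    [0, 0, 25, 0, 0],
    [0, 0, 25, 0, 0],
    [0, 0, 25, 0, 0],
    [0, 0, 0, 0, 0],
    [0, 0, 0, 0, 0]
  ]
}}

```text
t: 18.5
tool_pos: [0.418, -0.1461, 0.2944]
tool_rot: [-3.14, -0.1, -0.001]
contact_force: [0.4, 0.5, -1.6]
opening: 0.0207
grip_force: 99.0
```

```bash
python3 tab.py t6.png
```

```text
t 18.5 tcp tray [-0.2023 -0.1176] 0.29441043570404546 phi 0.0635 f [ 0.4  0.5 -1.6]
yel [68.5 24.6] [ 55  17  28  16 358] [-0.0419  0.0852] in trough: [-0.0331  0.1088]
yel [109.8  56.3] [ 98  44  25  25 467] [-0.0738  0.0446] in trough: [-0.0687  0.0635]
yel [157.5  58.2] [147  46  23  25 440] [-0.0758 -0.0102] in trough: [-0.071   0.0023]
yel [202.5  66.8] [195  53  20  22 121] [-0.085  -0.0615] in trough: [-0.0812 -0.055 ]
```

Request:
{"name": "servo_tool", "arguments": {
  "increments": [
    [0, 0, 0, 9, 0],
    [0, 29, 0, 0, 0],
    [0, 29, 0, 0, 0],
    [0, 30, 0, 0, 0],
    [0, 30, 0, 0, 0],
    [0, 30, 0, 0, 0],
    [0, 0, 0, 0, 0],
    [0, 0, 0, 8, 0],
    [0, 0, 0, 7, 0],
    [0, 0, 0, 6, 0],
    [0, 0, 0, 0, 0],
    [0, 0, 0, 0, 0]
  ]
}}

```text
t: 20.05
tool_pos: [0.5653, -0.1371, 0.2639]
tool_rot: [3.14, 0.099, 0.001]
contact_force: [-0.3, -0.2, -2.4]
opening: 0.0208
grip_force: 98.9
```

Request:
{"name": "servo_tool", "arguments": {
  "increments": [
    [0, -8, 0, 0, 0],
    [0, -12, 0, 0, 0],
    [0, -12, 0, 0, 0],
    [0, -12, 0, 0, 0],
    [0, -12, 0, 0, 0],
    [0, -12, 0, 0, 0],
    [0, -12, 0, 0, 0],
    [0, -12, 0, 0, 0],
    [0, -12, 0, 0, 0],
    [0, -12, 0, 0, 0],
    [0, -12, 0, 0, 0],
    [0, 0, 0, 0, 0]
  ]
}}

```text
t: 21.55
tool_pos: [0.4369, -0.1451, 0.2635]
tool_rot: [3.14, 0.098, 0.0]
contact_force: [1.0, -0.8, -1.9]
opening: 0.0206
grip_force: 99.0
```

Request:
{"name": "servo_tool", "arguments": {
  "increments": [
    [0, 0, 0, -20, 0],
    [0, 0, 0, -30, 0],
    [0, -10, -40, -15, 0],
    [0, 0, -40, 0, 0],
    [0, 0, -30, 0, 0],
    [0, 0, 0, 0, 0],
    [0, 0, 0, 0, 0]
  ]
}}

```text
t: 22.42
tool_pos: [0.4211, -0.0362, 0.3296]
tool_rot: [3.139, 0.1, 0.002]
contact_force: [-0.3, -0.1, -2.5]
opening: 0.0208
grip_force: 99.2
```

```bash
python3 tab.py t7.png
python3 - <<'E'
from tab import *
look('s7.png',cn='scene'); look('top7.png',z=.05,cn='top')
E
```

```text
t 22.425 tcp tray [-0.1923 -0.0081] 0.3295879290536016 phi 0.0635 f [-0.3 -0.1 -2.5]
yel [167.   39.5] [157  34  21  12 234] [-0.0405  0.0957] in trough: [-0.0334  0.1067]
yel [198.   69.6] [190  58  20  21 235] [-0.0749  0.0593] in trough: [-0.0714  0.0664]
yel [329.5  68.8] [320  59  20  21 333] [-0.074  -0.1096] in trough: [-0.0705 -0.1204]
yel [236.9  72.8] [234  69   6  10  46] [-0.0787  0.0094] in trough: [-0.0757  0.0112]
yel [286.1  75.1] [277  69  20  15 249] [-0.0815 -0.0541] in trough: [-0.0787 -0.0591]
t 22.475 tcp tray [-0.1924 -0.0084] 0.3292548434219142 phi 0.0627 f [ 0.4  0.2 -1.9]
yel [465.1 202.6] [ 414  162   98   79 3796] [0.155  0.5939] in trough: [0.1265 0.6368]
t 22.525 tcp tray [-0.1925 -0.0085] 0.32899616346786986 phi 0.0623 f [-0.2  0.2 -2.6]
yel [ 68.  148.3] [  16  113   95   72 4270] [0.1813 0.6306] in trough: [0.1827 0.6325]
yel [224.1 196.7] [221 195   7   5  26] [-0.0324  0.1052] in trough: [-0.0317  0.1055]
yel [290.9 202.6] [288 199   7   8  45] [-0.0712 -0.1186] in trough: [-0.0706 -0.119 ]
yel [236.8 206.6] [234 203   7   8  44] [-0.0696  0.0649] in trough: [-0.069   0.0651]
yel [273.  205.5] [270 203   7   7  42] [-0.0762 -0.0574] in trough: [-0.0757 -0.0576]
```

Request:
{"name": "servo_tool", "arguments": {
  "increments": [
    [0, 0, 0, 0, -5.5],
    [0, 0, 0, 0, -5.6],
    [0, -1.6, -43.6, 0, 0],
    [0, -1.6, -43.6, 0, 0],
    [0, -1.6, -43.6, 0, 0],
    [0, -1.6, -43.6, 0, 0],
    [0, -1.7, -43.6, 0, 0],
    [0, -1.7, -43.6, 0, 0],
    [0, -1.7, -43.6, 0, 0],
    [0, -1.7, -43.6, 0, 0],
    [0, 0, 0, 0, 0],
    [0, 0, 0, 0, 0]
  ]
}}

```text
t: 24.08
tool_pos: [0.3196, 0.2976, 0.3284]
tool_rot: [3.115, 0.402, -0.001]
contact_force: [0.3, 0.2, -1.6]
opening: 0.0209
grip_force: 99.6
```

```bash
python3 blade.py
```

```text
t 24.075 pos [0.31962394 0.29761197 0.32842627] rot phi 14.690514469376899 f [ 0.28356312  0.20409591 -1.63497961]
((250.5, 55.0), (26.0, 103.0), 90.0) [[199.0, 42.0], [302.0, 42.0], [302.0, 68.0], [199.0, 68.0]]
20 col 204.0 297.0 row 95.5 116.2
24 col 203.0 299.0 row 81.4 103.8
28 col 201.0 300.0 row 66.7 91.0
32 col 199.0 302.0 row 51.1 77.7
36 col 197.0 305.0 row 34.7 63.8
40 col 194.0 307.0 row 17.1 49.3
199 302 42 68
```

Request:
{"name": "servo_tool", "arguments": {
  "increments": [
    [0, -0.7, 0, 30, 0],
    [0, 0, 0, 30, 0],
    [0, 0, 0, 25, 0],
    [0, 0, 0, 10, 0],
    [0, 0, 0, 6, 0],
    [0, 0, 0, 6, 0],
    [0, 0, 0, 6, 0],
    [0, 0, 0, 0, 0],
    [0, 0, 0, 0, 0]
  ]
}}

```text
t: 25.25
tool_pos: [0.3187, 0.298, 0.2159]
tool_rot: [-3.115, -0.403, -0.001]
contact_force: [-0.3, -0.1, -2.2]
opening: 0.0209
grip_force: 99.7
```

Request:
{"name": "servo_tool", "arguments": {
  "increments": [
    [0, 0, 0, 0, 0],
    [0, 0, 0, 0, 0],
    [0, 6, 0, -3, 0],
    [0, 9, 0, -5, 0],
    [0, 10, 0, -5, 0],
    [0, 10, 0, -5, 0],
    [0, 10, 0, -3.5, 0],
    [0, 10, 0, -3, 0],
    [0, 10, 0, -2.5, 0],
    [0, 9, 0, -2.5, 0],
    [0, 0, 0, 0, 0]
  ],
  "force": 25
}}

```text
t: 26.62
tool_pos: [0.3912, 0.3169, 0.2452]
tool_rot: [-3.115, -0.402, -0.003]
contact_force: [-2.0, 0.1, -1.2]
opening: 0.021
grip_force: 100.4
```

```bash
python3 blade.py | head -2; python3 -c "
import re
s=open('blade.py').read().replace('range(20,44,4)','range(0,24,4)');open('blade2.py','w').write(s)"; python3 blade2.py
```

```text
t 26.625 pos [0.39120109 0.31693895 0.2451852 ] rot phi 14.708008317675926 f [-1.98853394  0.09279503 -1.16564976]
((251.0, 121.5), (17.0, 88.0), 90.0) [[207.0, 113.0], [295.0, 113.0], [295.0, 130.0], [207.0, 130.0]]
t 26.675 pos [0.39098395 0.31687712 0.24506925] rot phi 14.715436354720273 f [-1.67206056 -0.45698339 -1.32858307]
((251.0, 121.5), (17.0, 88.0), 90.0) [[207.0, 113.0], [295.0, 113.0], [295.0, 130.0], [207.0, 130.0]]
0 col 209.0 292.0 row 159.7 174.2
4 col 209.0 293.0 row 147.5 162.9
8 col 208.0 294.0 row 135.0 151.6
12 col 207.0 295.0 row 122.3 140.0
16 col 206.0 296.0 row 109.1 128.2
20 col 204.0 297.0 row 95.5 116.2
207 295 113 130
```

Request:
{"name": "servo_tool", "arguments": {
  "increments": [
    [0, 10, 0, -1.5, 0],
    [0, 10, 0, -1, 0],
    [0, 10, 0, -0.5, 0],
    [0, 10, 0, -0.5, 0],
    [0, 10, 0, 0, 0],
    [0, 9, 0, 0, 0],
    [0, 0, 0, 0, 0],
    [0, 0, 0, 0, 0]
  ]
}}

```text
t: 27.72
tool_pos: [0.4478, 0.3318, 0.2484]
tool_rot: [-3.116, -0.402, -0.003]
contact_force: [0.3, 0.4, -1.8]
opening: 0.0206
grip_force: 99.6
```

```bash
python3 blade2.py
```

```text
t 27.725 pos [0.44781751 0.33178789 0.24844684] rot phi 14.721704179878008 f [ 0.29998206  0.37523148 -1.80173819]
((250.5, 166.49998474121094), (80.99998474121094, 10.999998092651367), 0.0) [[210.0, 172.0], [210.0, 161.0], [291.0, 161.0], [291.0, 172.0]]
0 col 209.0 292.0 row 159.7 174.2
4 col 209.0 293.0 row 147.5 162.9
8 col 208.0 294.0 row 135.0 151.6
12 col 207.0 295.0 row 122.3 140.0
16 col 206.0 296.0 row 109.1 128.2
20 col 204.0 297.0 row 95.5 116.2
210 291 161 172
```

Request:
{"name": "servo_tool", "arguments": {
  "increments": [
    [0, -1, 0, 6, 0],
    [0, 0, 0, 6, 0],
    [0, 0, 0, 6, 0],
    [0, 0, 0, 4, 0],
    [0, 0, 0, 0, 0],
    [0, 0, 0, 0, 0]
  ]
}}

```text
t: 28.52
tool_pos: [0.4464, 0.3315, 0.2268]
tool_rot: [-3.116, -0.403, -0.001]
contact_force: [0.1, 1.1, -2.3]
opening: 0.021
grip_force: 99.6
```

Request:
{"name": "servo_tool", "arguments": {
  "increments": [
    [0, 0, 0, 1.5, 0],
    [0, 0, 0, 0, 0],
    [0.3, 0, 0, 0, 0],
    [0.6, 0, 0, 0, 0],
    [1, 0, 0, 0, 0],
    [1, 0, 0, 0, 0],
    [1, 0, 0, 0, 0],
    [1, 0, 0, 0, 0]
  ]
}}

```text
t: 29.52
tool_pos: [0.4462, 0.3314, 0.2251]
tool_rot: [3.116, 0.403, -0.0]
contact_force: [-0.3, -0.2, -0.6]
opening: 0.0857
grip_force: 0.0
```

Request:
{"name": "servo_tool", "arguments": {
  "increments": [
    [1, 0, 0, -15, 0],
    [1, 0, 0, -25, 0],
    [1, 0, 0, -45, 0],
    [1, 0, 0, -45, 0],
    [1, 0, 0, -40, 0],
    [1, -27, 1.5, 0, 0],
    [1, -27, 1.5, 0, 0],
    [1, 0, 0, 0, 0],
    [1, 0, 0, 0, 0]
  ]
}}

```text
t: 30.65
tool_pos: [0.3952, 0.3149, 0.3957]
tool_rot: [-3.115, -0.403, -0.002]
contact_force: [0.1, -0.1, 0.6]
opening: 0.0855
grip_force: 0.0
```

Run:
```python
from tab import *
a,T,C=look('t9.png'); H=cv2.cvtColor(a,cv2.COLOR_RGB2HSV)
m=cv2.inRange(H,(5,130,50),(26,255,255)); m[150:]=0
n,l,s,c=cv2.connectedComponentsWithStats(m)
for k in range(1,n):
    if s[k,4]>15: print(c[k],s[k],ray(C,c[k],.04).round(4))
g=cv2.inRange(H,(0,0,0),(180,255,70)); g[100:,:225]=0;g[:,270:]=0;g[150:]=0;g[:,:225]=0
n,l,s,c=cv2.connectedComponentsWithStats(g); 
for k in range(1,n):
    if s[k,4]>15: print('dark',c[k],s[k],ray(C,c[k],.27).round(4))
look('top9.png',z=.05,cn='top'); look('s9.png',cn='scene')
b=np.load('pics/scene0.npy').astype(int); d=np.abs(b-np.load('pics/s9.npy').astype(int)).max(2)>40
d[:130,:]=0; n,l,s,c=cv2.connectedComponentsWithStats(d.astype(np.uint8))
print([(c[k].round(0).tolist(),int(s[k,4])) for k in range(1,n) if s[k,4]>25])
```

```text
t 30.65 tcp tray [-0.1961  0.344 ] 0.3956999625919208 phi 0.257 f [ 0.1 -0.1  0.6]
yel [415.7  78.8] [408  75  16   9 117] [-0.04    0.1188] in trough: [-0.0334  0.0969]
yel [426.2 105.1] [418  97  17  17 227] [-0.0728  0.088 ] in trough: [-0.0692  0.0633]
yel [459.6 113.5] [452 106  17  16 222] [-0.0747  0.0311] in trough: [-0.0712  0.0013]
yel [491.6 123.3] [484 116  17  16 218] [-0.079  -0.0258] in trough: [-0.0759 -0.0608]
[409.69512195  78.30487805] [404  74  14  10  82] [0.5722 0.086  0.04  ]
[230.65322581 113.11290323] [221 110  22   7 124] [0.4418 0.3632 0.04  ]
[266.98095238 112.94285714] [256 111  22   5 105] [0.458  0.3021 0.04  ]
[486.     117.9375] [483 116   8   5  16] [ 0.5469 -0.0713  0.04  ]
dark [256.35294118   2.17647059] [250   0  15   5  34] [0.55   0.3507 0.27  ]
dark [247.77625571 122.38584475] [235 112  35  21 438] [0.4539 0.3333 0.27  ]
dark [229.17647059 120.47058824] [225 120   9   2  17] [0.4512 0.3507 0.27  ]
t 30.7 tcp tray [-0.1959  0.3439] 0.3953460230202202 phi 0.2568 f [ 0.5 -0.5  0.1]
yel [ 68.  148.3] [  16  113   95   72 4270] [0.1811 0.6305] in t
[... 178 characters left out ...]
 [-0.0704 -0.1192]
yel [236.9 206.6] [234 203   7   8  45] [-0.0695  0.0644] in trough: [-0.0689  0.0645]
yel [255.  205.5] [252 202   7   8  46] [-0.0711  0.0032] in trough: [-0.0705  0.0031]
yel [273.1 205.4] [270 202   7   8  44] [-0.0756 -0.0577] in trough: [-0.0751 -0.0579]
t 30.75 tcp tray [-0.1959  0.3439] 0.39505878590851096 phi 0.2567 f [-0.5  0.1 -0.3]
yel [465.7 201.9] [ 414  162   98   77 3633] [0.1532 0.5977] in trough: [0.1246 0.6409]
[([183.0, 164.0], 4218), ([308.0, 142.0], 903), ([365.0, 165.0], 639), ([265.0, 209.0], 32), ([246.0, 214.0], 38), ([297.0, 223.0], 88), ([282.0, 226.0], 91), ([206.0, 225.0], 37), ([262.0, 234.0], 95), ([240.0, 238.0], 95), ([219.0, 247.0], 100)]
```

```bash
python3 -c "
from station import finish_job; print(finish_job())"
```

```text
the job is handed in; nothing more can be done
None
```

I handed the job in at about 31 s. By the last camera check all five tablets were in the trough, one of them on its edge against the deck wall. The scraper was released and upright in its holder, and nothing else appeared to have moved; no verdict came back.

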